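# Start the tube roller mixer from its key panel

## Task

Start the blood tube roller mixer from its key panel: press the round key, then the square key, then the long bar key, one at a time, pushing each one right down for a moment and letting it spring all the way back up before the next. Do not press the cross-shaped key, which cancels the run.

Things in the scene. Friction and masses are not known exactly. Their poses are not given: they have to be found in the camera images.
- round_key_top (a point): Round key, 40 mm diameter, off-white plastic, 16 mm proud of its dark plate. Point: centre of its flat top, 67 mm above the work surface; x across the panel away from the robot, y along the row of keys, z up. Spring travel 8 mm straight down: moves from 1.5 N, fully down at 5 N, springs back. It is in a row of four keys in any order, 75 mm apart, on the low white panel on the robot's side of the mixer.
- square_key_top (a point): Square key, 38 x 38 mm. Same off-white plastic, 16 mm proud of its dark plate. Point: centre of its flat top, 67 mm above the work surface; x across the panel away from the robot, y along the row of keys, z up. Spring travel 8 mm straight down: moves from 1.5 N, fully down at 5 N, springs back. The rollers with tubes, up to 75 mm high, begin 75 mm beyond the row of keys.
- bar_key_top (a point): Long bar key, 80 mm along x by 26 mm along y. Same off-white plastic, 16 mm proud of its dark plate. Point: centre of its flat top, 67 mm above the work surface; x across the panel away from the robot, y along the row of keys, z up. Spring travel 8 mm straight down: moves from 1.5 N, fully down at 5 N, springs back. 
- cross_key_top (a point): Plus-shaped cancel key, not to be pressed: arms 50 mm tip to tip, 18 mm wide. Same off-white plastic, 16 mm proud of its dark plate. Point: centre of its flat top, 67 mm above the work surface; x across the panel away from the robot, y along the row of keys, z up. Spring travel 8 mm straight down: moves from 1.5 N, fully down at 5 N, springs back. Rack, bottle and box up to 120 mm high stand 190 mm or more from the panel's centre.

How it is judged (in metres and radians):
On the way, in this order (a step that is already met when the one before it is completed fails the run):
1. the round key is pushed down more than 5 mm for 0.1 s while the other keys are up (within 2 mm) (distance of round_key_top from where it was at the start of the episode above 0.005 m and distance of each of square_key_top, bar_key_top, cross_key_top from where it was at the start of the episode below 0.002 m), for 0.1 s.
2. the square key is pushed down more than 5 mm for 0.1 s while the other keys are up (within 2 mm) (distance of square_key_top from where it was at the start of the episode above 0.005 m and distance of each of round_key_top, bar_key_top, cross_key_top from where it was at the start of the episode below 0.002 m), for 0.1 s.
3. the long bar key is pushed down more than 5 mm for 0.1 s while the other keys are up (within 2 mm) (distance of bar_key_top from where it was at the start of the episode above 0.005 m and distance of each of round_key_top, square_key_top, cross_key_top from where it was at the start of the episode below 0.002 m), for 0.1 s.
At the end, for the whole second after the job is handed in: After round, square and bar have been pressed in that order, all four keys are up again (within 2 mm of where they started) (distance of each of round_key_top, square_key_top, bar_key_top, cross_key_top from where it was at the start of the episode below 0.002 m); the robot touches nothing.
It fails at once if the cross-shaped key is pressed (more than 3 mm) (distance of cross_key_top from where it was at the start of the episode above 0.003 m).
It fails at once if the round and square keys are down together (each more than 3 mm) (distance of each of round_key_top, square_key_top from where it was at the start of the episode above 0.003 m).
It fails at once if the round and bar keys are down together (each more than 3 mm) (distance of each of round_key_top, bar_key_top from where it was at the start of the episode above 0.003 m).
It fails at once if the square and bar keys are down together (each more than 3 mm) (distance of each of square_key_top, bar_key_top from where it was at the start of the episode above 0.003 m).
It also fails if it takes over 42 s, if anything falls off the work surface, if the arm or the gripper's body presses on something with over 40 N, if the wrist force passes 120 N, or if a joint passes its speed limit or range.

## Robot

A 6-joint arm with a two-finger parallel gripper is mounted at the origin on the work surface. World frame = base frame: x ahead of the robot, y to its left, z up, the work surface at z = 0. Lengths are in mm, angles in rad, forces in N, time in s.
With the tool pointing down it reaches from about 350 to 775 mm from the base axis. Payload 7.3 kg.
Tool frame: the origin (TCP) lies at the very end of the fingers, on their centre line; the grasp point (between the pads) lies 19 mm behind it (bot.grasp_offset is the distance from the TCP to the grasp point, in mm); z points along the fingers, y is the direction in which the jaws open and shut (so a half turn about z gives the same grasp; the last joint's range is limited). The gripper opens to 92 mm and grips with 3 to 60 N. Pads are 19 mm wide; open, the fingers measure 130 mm over their backs; the gripper's body (75 mm by 190 mm) begins 47 mm behind the grasp point.
Start: joints at [1.125, 0.342, 1.524, -0, 1.275, -0.146], TCP at [155.033, 501.607, 226.741] pointing down, gripper open.
Joint ranges: [-2.53, 2.53], [-0.77, 2.02], [0.04, 2.7], [-1, 4.14], [0.28, 2.66], [-3.11, 3.11]. Speed limits (rad/s): [2.57, 2.57, 3.14, 3.14, 3.14, 3.14].

## Interface

Orientations are given as [roll, pitch, yaw] about the fixed x, y, z axes, in that order (R = Rz(yaw) Ry(pitch) Rx(roll)).
In Python, from plant import bot gives the robot as it stands.
- The arm moves only by the tool servo_tool, never from a script. Its arguments are lists of equal length, an entry for each row: "angular": the turn, a rotation vector about the world's x, y, z in degrees, a list of three; "slide": the shift along the world's x, y, z in mm, a list of three; "grip": the opening, from -1 (shut) to 1 (fully open), so that 0 is half open. In form: {"angular": [[ax, ay, az], ...], "slide": [[dx, dy, dz], ...], "grip": [grip, ...]}. A call has 1 to 10 rows; each row is the pose to reach, as a shift and turn from the pose commanded when the call began; what a row does not reach only later rows make up. A row lasts 1/12 s, in which the tool goes at most 41.7 mm and 7.16 degrees, less where a joint would pass 70% of its speed; a pose out of reach is approached as far as the arm can. A call with a gripper value outside its range is refused whole. The fingers move at their own pace and stop on an object; the grip force is fixed at half the most. Time passes only in rows, so rows that repeat a pose let the fingers close. It gives the time, the measured TCP pose, the force and the opening at its end, in the units of the state.
- bot.get_obs(): the state, without advancing time (a new reading comes with each control period).
- bot.capture(name): name is "scene" or "top"; returns a dict with "img" (420x560x3 uint8, blue, green, red), "range_z" (420x560 float32, mm along the optical axis (not along the pixel's ray), 0 where there is no reading), "fov_y" (degrees; the focal length in pixels is half the picture's height over the tangent of half this angle, whatever the lens; pixels are square), "cx", "cy" (the principal point, pixels), "R" (3x3) and "t" (3): a world point X has camera coordinates R X + t. Camera axes: x right, y down, z forward; pixel columns grow to the right and rows downward; lengths in mm; the calibration is good to about 2 mm. A picture is of the moment at which its call begins.
- bot.close_job(): hands the job in, once; it reports no verdict.
The state is a dict: "time": time; "joint_positions": joint angles; "dq": joint speeds; "tau": joint torques, N m; "tool_pos": TCP position; "tcp_rot": TCP orientation; "contact_force": force on the tool from outside, world axes, zero at the start; "moment": the same for the moment, N m; "grip_width": finger opening in mm.
Only numpy, scipy, OpenCV 4.12 (cv2) and the standard library are available. Lean on these libraries where they do the work, as an engineer would, in place of code of your own. Each camera call takes 0.05 s, during which the arm holds its last target.

## Working session

There is one attempt and no reset: what is moved stays moved. The work goes in short steps, Python scripts to look and compute and a tool call to move; the robot and the scene stay as the last step left them, time stands still between calls to the robot, and variables do not carry over. Pictures are saved under pics/ and viewed, and the job is handed in when it is done.

Besides the shell and the picture viewer there is one more tool, called by a JSON object that holds its "method" and its "body", one argument or row to a line. servo_tool: Moves the arm, as the interface text tells. Its arguments: {"type":"object","properties":{"angular":{"type":"array","items":{"type":"array","items":{"type":"number"}}},"slide":{"type":"array","items":{"type":"array","items":{"type":"number"}}},"grip":{"type":"array","items":{"type":"number"}}},"required":["angular","slide","grip"]}

```bash
mkdir -p pics
python3 - <<'E'
from plant import bot
import cv2,pickle
d={}
for n in("scene","top"):
    c=bot.capture(n);d[n]=c;cv2.imwrite(f"pics/{n}0.png",c["img"]);print(n,c["fov_y"],c["cx"],c["cy"],c["R"],c["t"])
pickle.dump(d,open("c0.pkl","wb"))
print(bot.get_obs())
E
```

```text
scene 47.039135943734905 278.0594641950535 210.54487782124758 [[ 0.71131187  0.70279099 -0.01096555]
 [ 0.38912744 -0.40674148 -0.82652356]
 [-0.58533346  0.58364903 -0.56279531]] [-412.66995808  -97.13571013 1178.69185537]
top 55.31334106257433 278.5581470739878 206.37489920076231 [[-0.01612785 -0.99983321  0.00857007]
 [-0.98809512  0.0146258  -0.15314738]
 [ 0.15299649 -0.01093799 -0.9881662 ]] [ 41.71410993 527.00890746 744.14377444]
{'time': 0.1, 'joint_positions': array([ 1.12500741e+00,  3.42633511e-01,  1.52493861e+00, -1.54661788e-05,
        1.27539167e+00, -1.45981036e-01]), 'dq': array([-0.00216852, -0.00290741, -0.00312439, -0.00066552, -0.00157072,
       -0.00206802]), 'tau': array([ 1.57749557e-03, -4.32003951e+01, -2.44697821e+01,  7.18351454e-02,
        5.24630724e-02, -4.55211864e-05]), 'tool_pos': array([154.86443946, 501.25250011, 226.11862464]), 'tcp_rot': array([-3.14023395e+00, -1.84817230e-04,  2.84178916e+00]), 'contact_force': array([-0.40620803, -0.04197841, -0.81797321]), 'moment': array([-0.00296299,  0.01894003,  0.03070165]), 'grip_width': 91.78004407672555}
```

View pics/scene0.png

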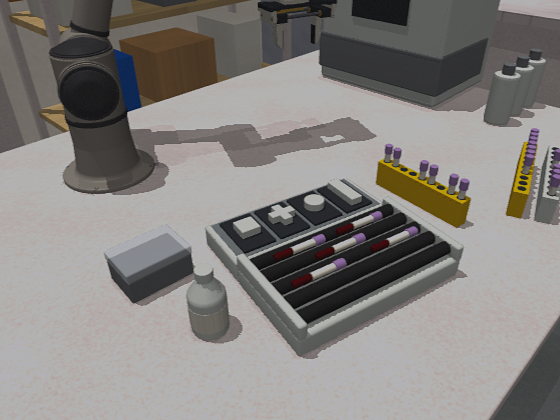

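View pics/top0.png

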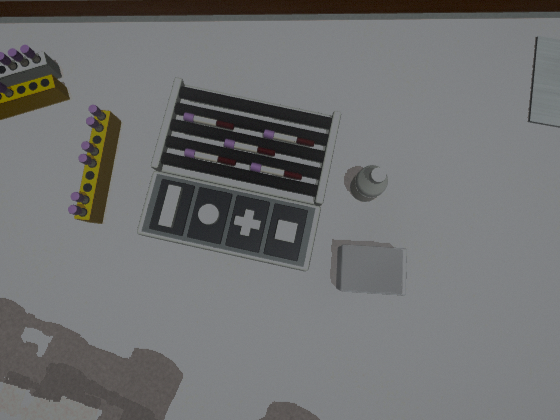

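In the top view, the keys are bar (170,206), round (208,214), cross (247,222) and square (286,231). The scene view shows the same order. Next I'll measure them.

```bash
cat > h.py <<'E'
import numpy as np
def f(c): return c["img"].shape[0]/2/np.tan(np.radians(c["fov_y"]/2))
def ray(c,u,v,z):
    d=c["R"].T@np.array([(u-c["cx"])/f(c),(v-c["cy"])/f(c),1]);o=-c["R"].T@c["t"]
    return o+d*(z-o[2])/d[2]
def proj(c,X):
    p=c["R"]@X+c["t"];return p[:2]/p[2]*f(c)+[c["cx"],c["cy"]]
E
python3 - <<'E'
import pickle,cv2,numpy as np
from h import *
d=pickle.load(open("c0.pkl","rb"))
for n,th,seeds in(("top",110,dict(bar=(170,206),rnd=(208,214),cross=(247,222),sq=(286,231))),("scene",150,dict(bar=(345,188),rnd=(314,202),cross=(281,214),sq=(247,226)))):
    c=d[n];g=cv2.cvtColor(c["img"],cv2.COLOR_BGR2GRAY)
    for k,(u,v) in seeds.items():
        th=0.85*np.median(g[v-2:v+3,u-2:u+3])
        k_,l,s,ce=cv2.connectedComponentsWithStats((g>th).astype(np.uint8),connectivity=4)
        i=l[v,u];rz=c["range_z"][v,u]
        P=c["R"].T@(np.array([(u-c["cx"])/f(c)*rz,(v-c["cy"])/f(c)*rz,rz])-c["t"])
        print(n,k,g[v,u],s[i],ce[i].round(1),ray(c,*ce[i],67).round(1),"depth pt",P.round(1))
E
```

```text
top bar 129 [159 185  22  42 530] [169.4 205.5] [528.2 239.9  67. ] depth pt [407.6  42.1 815.7]
top rnd 130 [198 204  21  20 316] [207.9 213.7] [511.6 167.1  67. ] depth pt [511.  166.9  66.7]
top cross 129 [234 209  27  27 372] [246.7 222.3] [494.1  94.1  67. ] depth pt [494.6  93.5  67.7]
top sq 129 [275 220  23  23 376] [285.7 230.8] [477.   21.3  67. ] depth pt [476.6  20.7  66.8]
scene bar 178 [     0     50    560    370 123059] [268.4 268.4] [593.7 -34.8  67. ] depth pt [529.9 244.   66.9]
scene rnd 177 [305 195  19  10 158] [313.9 199.4] [512.6 168.7  67. ] depth pt [521.1 159.2  69.3]
scene cross 180 [269 205  25  14 206] [281.2 211.4] [495.4  95.2  67. ] depth pt [500.8  89.2  66.6]
scene sq 178 [234 217  26  16 227] [246.1 224.1] [478.2  22.   67. ] depth pt [484.8  18.1  68.2]
```

Both views agree to about 1.5 mm, and the spacing is 75 mm. Key centres are round (512,168), square (477.5,21.5) and bar (528.5,241). I'll shut the gripper and keep the present yaw. The shut fingertip is about 38 × 19 mm, which is well clear of the neighbouring keys.

{"method": "servo_tool", "body": {
  "angular": [
    [0, 0, 0],
    [0, 0, 0],
    [0, 0, 0],
    [0, 0, 0],
    [0, 0, 0],
    [0, 0, 0],
    [0, 0, 0],
    [0, 0, 0],
    [0, 0, 0],
    [0, 0, 0]
  ],
  "slide": [
    [10, -9, 0],
    [28, -26, 0],
    [50, -47, 0],
    [73, -68, 0],
    [96, -90, 0],
    [119, -111, 0],
    [142, -133, 0],
    [160, -150, 0],
    [172, -161, 0],
    [177, -166, 0]
  ],
  "grip": [-1, -1, -1, -1, -1, -1, -1, -1, -1, -1]
}}

```text
time: 0.93
tool_pos: [333.4, 334.1, 226.4]
tcp_rot: [-3.141, 0.0, 2.839]
contact_force: [-0.0, -0.7, -0.2]
grip_width: 29.4
```

{"method": "servo_tool", "body": {
  "angular": [
    [0, 0, 0],
    [0, 0, 0],
    [0, 0, 0],
    [0, 0, 0],
    [0, 0, 0],
    [0, 0, 0],
    [0, 0, 0],
    [0, 0, 0],
    [0, 0, 0],
    [0, 0, 0]
  ],
  "slide": [
    [10, -9, -5],
    [28, -26, -15],
    [50, -47, -30],
    [75, -70, -45],
    [100, -93, -60],
    [125, -117, -75],
    [148, -138, -90],
    [167, -156, -105],
    [177, -165, -115],
    [180, -168, -120]
  ],
  "grip": [-1, -1, -1, -1, -1, -1, -1, -1, -1, -1]
}}

```text
time: 1.77
tool_pos: [512.4, 166.6, 105.0]
tcp_rot: [-3.141, -0.002, 2.84]
contact_force: [0.6, -0.2, 0.9]
grip_width: 0.3
```

{"method": "servo_tool", "body": {
  "angular": [
    [0, 0, 0],
    [0, 0, 0],
    [0, 0, 0]
  ],
  "slide": [
    [0, 0, 0],
    [0, 0, 0],
    [0, 0, 0]
  ],
  "grip": [-1, -1, -1]
}}

```text
time: 2.02
tool_pos: [511.4, 168.9, 107.6]
tcp_rot: [3.141, 0.001, 2.843]
contact_force: [-0.4, 0.4, -0.2]
grip_width: 0.4
```

Run:
```python
from plant import bot
import cv2
for n in("scene","top"):
    c=bot.capture(n);cv2.imwrite(f"pics/{n}1.png",c["img"])
o=bot.get_obs();print(o["time"],o["tool_pos"],o["contact_force"],o["grip_width"])
```

```text
2.1167 [511.63854405 168.79197826 107.71609654] [-0.44641243  0.44280109  0.5044974 ] 0.7054611333278962
```

View pics/scene1.png

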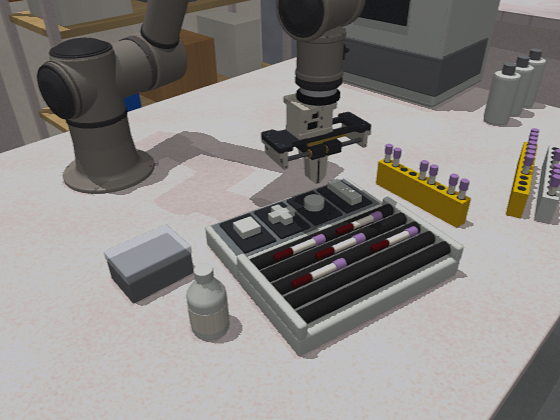

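The fingers, around (316,180), hang about 40 mm above the round key at (314,202). I'll press slowly, then hold.

{"method": "servo_tool", "body": {
  "angular": [
    [0, 0, 0],
    [0, 0, 0],
    [0, 0, 0],
    [0, 0, 0],
    [0, 0, 0],
    [0, 0, 0],
    [0, 0, 0],
    [0, 0, 0],
    [0, 0, 0],
    [0, 0, 0]
  ],
  "slide": [
    [0, 0, -8],
    [0, 0, -18],
    [0, 0, -28],
    [0, 0, -34],
    [0, 0, -38],
    [0, 0, -41],
    [0, 0, -43],
    [0, 0, -45],
    [0, 0, -46],
    [0, 0, -46]
  ],
  "grip": [-1, -1, -1, -1, -1, -1, -1, -1, -1, -1]
}}

```text
time: 2.95
tool_pos: [511.7, 167.5, 60.8]
tcp_rot: [-3.141, -0.001, 2.842]
contact_force: [-2.8, 0.4, 3.2]
grip_width: 0.2
```

{"method": "servo_tool", "body": {
  "angular": [
    [0, 0, 0],
    [0, 0, 0]
  ],
  "slide": [
    [0, 0, 0],
    [0, 0, 0]
  ],
  "grip": [-1, -1]
}}

```text
time: 3.12
tool_pos: [512.1, 167.6, 61.0]
tcp_rot: [3.141, 0.0, 2.842]
contact_force: [-3.4, -0.6, 3.9]
grip_width: 0.9
```

The force of 3.9 N puts the key about 5.5 mm down. I'll go 3 mm deeper so it bottoms out.

{"method": "servo_tool", "body": {
  "angular": [
    [0, 0, 0],
    [0, 0, 0],
    [0, 0, 0],
    [0, 0, 0],
    [0, 0, 0]
  ],
  "slide": [
    [0, 0, -1],
    [0, 0, -2],
    [0, 0, -3],
    [0, 0, -3],
    [0, 0, -3]
  ],
  "grip": [-1, -1, -1, -1, -1]
}}

```text
time: 3.53
tool_pos: [512.3, 167.6, 59.1]
tcp_rot: [3.141, 0.001, 2.842]
contact_force: [-5.4, -1.7, 15.3]
grip_width: 0.5
```

Run:
```python
from plant import bot
o=bot.get_obs();print(o["time"],o["tool_pos"],o["contact_force"])
```

```text
3.5333 [512.28201179 167.64647131  59.06068414] [-5.40049576 -1.68385912 15.26601637]
```

It bottomed out at 15 N and z 59. Next I'll lift 49 mm, then travel above the keys to square.

{"method": "servo_tool", "body": {
  "angular": [
    [0, 0, 0],
    [0, 0, 0],
    [0, 0, 0],
    [0, 0, 0],
    [0, 0, 0],
    [0, 0, 0],
    [0, 0, 0]
  ],
  "slide": [
    [0, 0, 4],
    [0, 0, 12],
    [0, 0, 24],
    [0, 0, 36],
    [0, 0, 46],
    [0, 0, 49],
    [0, 0, 49]
  ],
  "grip": [-1, -1, -1, -1, -1, -1, -1]
}}

```text
time: 4.12
tool_pos: [512.8, 167.7, 107.6]
tcp_rot: [3.14, 0.002, 2.842]
contact_force: [1.2, 0.2, 0.1]
grip_width: 0.5
```

{"method": "servo_tool", "body": {
  "angular": [
    [0, 0, 0],
    [0, 0, 0],
    [0, 0, 0],
    [0, 0, 0],
    [0, 0, 0],
    [0, 0, 0],
    [0, 0, 0],
    [0, 0, 0],
    [0, 0, 0],
    [0, 0, 0]
  ],
  "slide": [
    [-2, -8, 0],
    [-6, -25, 0],
    [-11, -47, 0],
    [-17, -72, 0],
    [-23, -97, 0],
    [-28, -119, 0],
    [-32, -135, 0],
    [-34, -144, 0],
    [-34.5, -146, 0],
    [-34.5, -146, 0]
  ],
  "grip": [-1, -1, -1, -1, -1, -1, -1, -1, -1, -1]
}}

```text
time: 4.95
tool_pos: [477.3, 21.3, 106.5]
tcp_rot: [3.141, -0.001, 2.841]
contact_force: [-0.1, -0.4, 0.2]
grip_width: 0.4
```

Run:
```python
from plant import bot
import cv2
for n in("scene","top"):
    c=bot.capture(n);cv2.imwrite(f"pics/{n}2.png",c["img"])
o=bot.get_obs();print(o["time"],o["tool_pos"],o["contact_force"],o["grip_width"])
```

```text
5.05 [477.58744554  22.15396535 106.54901496] [ 0.24102754 -0.00297226  0.39641964] 0.6958967355570407
```

View pics/scene2.png

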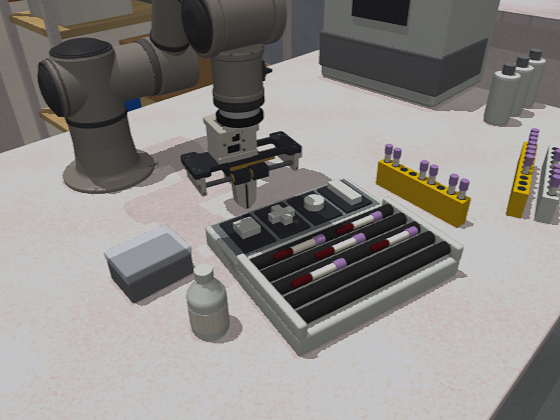

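The round key at (314,201) is back up, and the fingers, at (244,205), are above the square key at (247,226). Pressing square.

{"method": "servo_tool", "body": {
  "angular": [
    [0, 0, 0],
    [0, 0, 0],
    [0, 0, 0],
    [0, 0, 0],
    [0, 0, 0],
    [0, 0, 0],
    [0, 0, 0],
    [0, 0, 0],
    [0, 0, 0],
    [0, 0, 0]
  ],
  "slide": [
    [0, 0, -8],
    [0, 0, -18],
    [0, 0, -28],
    [0, 0, -34],
    [0, 0, -38],
    [0, 0, -41],
    [0, 0, -44],
    [0, 0, -46],
    [0, 0, -47],
    [0, 0, -48]
  ],
  "grip": [-1, -1, -1, -1, -1, -1, -1, -1, -1, -1]
}}

```text
time: 5.88
tool_pos: [477.5, 21.9, 59.0]
tcp_rot: [3.141, 0.0, 2.842]
contact_force: [-4.4, 3.4, 14.0]
grip_width: 0.3
```

{"method": "servo_tool", "body": {
  "angular": [
    [0, 0, 0],
    [0, 0, 0],
    [0, 0, 0],
    [0, 0, 0]
  ],
  "slide": [
    [0, 0, -1],
    [0, 0, -1],
    [0, 0, -1],
    [0, 0, -1]
  ],
  "grip": [-1, -1, -1, -1]
}}

```text
time: 6.22
tool_pos: [477.5, 21.9, 59.0]
tcp_rot: [3.141, 0.001, 2.842]
contact_force: [-5.5, 3.2, 15.2]
grip_width: 0.5
```

It bottomed out. Now I'll lift and go to the bar key.

{"method": "servo_tool", "body": {
  "angular": [
    [0, 0, 0],
    [0, 0, 0],
    [0, 0, 0],
    [0, 0, 0],
    [0, 0, 0],
    [0, 0, 0],
    [0, 0, 0]
  ],
  "slide": [
    [0, 0, 4],
    [0, 0, 12],
    [0, 0, 24],
    [0, 0, 36],
    [0, 0, 46],
    [0, 0, 49],
    [0, 0, 49]
  ],
  "grip": [-1, -1, -1, -1, -1, -1, -1]
}}

```text
time: 6.8
tool_pos: [478.4, 21.2, 107.7]
tcp_rot: [3.141, 0.003, 2.842]
contact_force: [-0.2, -0.3, -0.0]
grip_width: 0.4
```

{"method": "servo_tool", "body": {
  "angular": [
    [0, 0, 0],
    [0, 0, 0],
    [0, 0, 0],
    [0, 0, 0],
    [0, 0, 0],
    [0, 0, 0],
    [0, 0, 0],
    [0, 0, 0],
    [0, 0, 0],
    [0, 0, 0]
  ],
  "slide": [
    [2, 10, 0],
    [7, 32, 0],
    [15, 65, 0],
    [23, 100, 0],
    [31, 135, 0],
    [39, 169, 0],
    [46, 196, 0],
    [50, 213, 0],
    [51, 219, 0],
    [51, 219, 0]
  ],
  "grip": [-1, -1, -1, -1, -1, -1, -1, -1, -1, -1]
}}

```text
time: 7.63
tool_pos: [527.9, 242.1, 105.7]
tcp_rot: [-3.141, -0.001, 2.844]
contact_force: [-0.3, 0.0, 0.1]
grip_width: 0.5
```

Run:
```python
from plant import bot
import cv2
for n in("scene","top"):
    c=bot.capture(n);cv2.imwrite(f"pics/{n}3.png",c["img"])
o=bot.get_obs();print(o["time"],o["tool_pos"],o["contact_force"],o["grip_width"])
```

```text
7.7333 [527.91410939 240.01018075 106.05867191] [-1.1363253  -0.35887997  0.59742992] 0.5681925741394683
```

View pics/scene3.png

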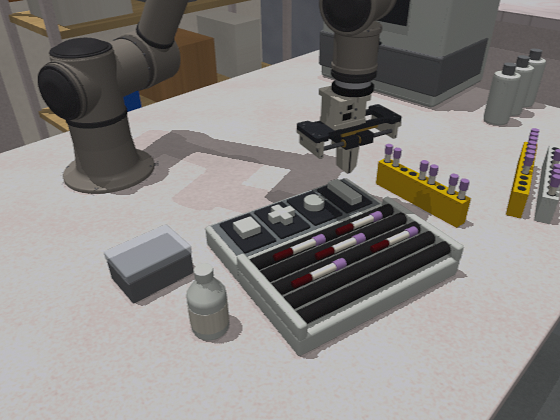

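All the keys are up. The fingers, at (347,168), are above the bar key at (345,190), and the gripper body is clear of the yellow rack.

{"method": "servo_tool", "body": {
  "angular": [
    [0, 0, 0],
    [0, 0, 0],
    [0, 0, 0],
    [0, 0, 0],
    [0, 0, 0],
    [0, 0, 0],
    [0, 0, 0],
    [0, 0, 0],
    [0, 0, 0],
    [0, 0, 0]
  ],
  "slide": [
    [0, 0, -8],
    [0, 0, -18],
    [0, 0, -28],
    [0, 0, -34],
    [0, 0, -38],
    [0, 0, -41],
    [0, 0, -44],
    [0, 0, -46],
    [0, 0, -47],
    [0, 0, -48]
  ],
  "grip": [-1, -1, -1, -1, -1, -1, -1, -1, -1, -1]
}}

```text
time: 8.57
tool_pos: [528.4, 240.4, 59.1]
tcp_rot: [-3.141, 0.0, 2.842]
contact_force: [-5.2, -4.2, 13.0]
grip_width: 0.6
```

{"method": "servo_tool", "body": {
  "angular": [
    [0, 0, 0],
    [0, 0, 0],
    [0, 0, 0],
    [0, 0, 0]
  ],
  "slide": [
    [0, 0, -1],
    [0, 0, -1],
    [0, 0, -1],
    [0, 0, -1]
  ],
  "grip": [-1, -1, -1, -1]
}}

```text
time: 8.9
tool_pos: [528.4, 240.4, 59.1]
tcp_rot: [-3.142, 0.001, 2.842]
contact_force: [-5.0, -4.1, 11.8]
grip_width: 0.3
```

{"method": "servo_tool", "body": {
  "angular": [
    [0, 0, 0],
    [0, 0, 0],
    [0, 0, 0],
    [0, 0, 0],
    [0, 0, 0],
    [0, 0, 0],
    [0, 0, 0],
    [0, 0, 0],
    [0, 0, 0],
    [0, 0, 0]
  ],
  "slide": [
    [0, 0, 4],
    [0, 0, 12],
    [0, 0, 24],
    [0, 0, 40],
    [0, 0, 60],
    [0, 0, 80],
    [0, 0, 92],
    [0, 0, 98],
    [0, 0, 100],
    [0, 0, 100]
  ],
  "grip": [-1, -1, -1, -1, -1, -1, -1, -1, -1, -1]
}}

```text
time: 9.73
tool_pos: [528.6, 240.8, 157.8]
tcp_rot: [3.141, 0.0, 2.842]
contact_force: [-0.1, 0.6, 0.2]
grip_width: 0.3
```

{"method": "servo_tool", "body": {
  "angular": [
    [0, 0, 0],
    [0, 0, 0],
    [0, 0, 0],
    [0, 0, 0]
  ],
  "slide": [
    [0, 0, 0],
    [0, 0, 0],
    [0, 0, 0],
    [0, 0, 0]
  ],
  "grip": [-1, -1, -1, -1]
}}

```text
time: 10.07
tool_pos: [528.3, 240.5, 157.0]
tcp_rot: [-3.141, -0.001, 2.842]
contact_force: [0.0, 0.3, 0.3]
grip_width: 0.4
```

Run:
```python
from plant import bot
import cv2
from h import *
c=bot.capture("scene");cv2.imwrite("pics/scene4.png",c["img"])
for k,P in dict(bar=(528.5,240.5),rnd=(512,168),cross=(494.5,94.5),sq=(477.5,21.5)).items():
    u,v=proj(c,np.array([*P,67])).round().astype(int)
    r=c["range_z"][v,u];X=c["R"].T@(np.array([(u-c["cx"])/f(c)*r,(v-c["cy"])/f(c)*r,r])-c["t"]);print(k,(u,v),X.round(1))
o=bot.get_obs();print(o["time"],o["tool_pos"],o["contact_force"])
```

```text
bar (np.int64(343), np.int64(188)) [526.6 241.9  66.4]
rnd (np.int64(313), np.int64(199)) [511.8 166.9  68.4]
cross (np.int64(281), np.int64(211)) [494.9  95.2  67.6]
sq (np.int64(246), np.int64(224)) [478.   21.9  67.2]
10.1167 [528.35021541 240.55875276 157.20934725] [ 0.33967968 -0.53637771 -0.30882142]
```

View pics/scene4.png

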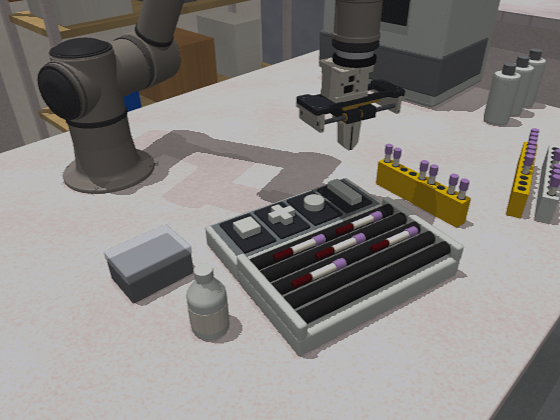

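All four keys are up at about z 67, and the tool hangs free at (350,140) in the picture.

```bash
python3 -c "
from plant import bot
bot.close_job()"
```

```text
the job is handed in; nothing more can be done
```

I pressed the round, square and bar keys in that order with the closed fingers, then handed the job in at about 10 s; it gave no verdict.

- **Presses:** each key went right down, with the fingertips reading z ≈ 59 mm at 12–15 N. Each was held for about 0.3 s, and I lifted the tool clear before moving on. The cross key was never touched.
- **Round key:** the first push got it only about 5.5 mm down. I pushed it 3 mm further without lifting, so it was one continuous press.
- **Last checks:** the depth camera put all four key tops at 66.4–68.4 mm, against 67 mm nominal. The tool hung free at z ≈ 157 mm with no contact force beyond noise. Nothing else in the scene had moved.
- **Camera agreement:** the two views agreed on key positions to within about 1.5 mm. The scene view gave no usable position for the bar key because its mask ran into the white background, and the depth reading I first tried on it from the top view was wrong. I placed it from the top-view outline and the 75 mm spacing, and the press bottomed out there as expected.

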